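# Load a module tray through the spring flap of a transfer lane

## Robot

A 6-joint arm with a two-finger parallel gripper is mounted at the origin on the work surface. World frame = base frame: x ahead of the robot, y to its left, z up, the work surface at z = 0. Lengths are in m, angles in rad, forces in N, time in s.
With the tool pointing down it reaches from about 0.35 to 0.975 m from the base axis. Payload 7.1 kg.
Tool frame: the origin (TCP) lies at the very end of the fingers, on their centre line; the grasp point (between the pads) lies r.grip_point_offset behind it (r.grip_point_offset is the distance from the TCP to the grasp point, in m); x points along the fingers, z is the direction in which the jaws open and shut, and the axes are right-handed (so a half turn about x gives the same grasp; the last joint's range is limited). The gripper opens to 88 mm and grips with 3 to 60 N. Pads are 20 mm wide; open, the fingers measure 115 mm over their backs; the gripper's body (75 mm by 178 mm) begins 61 mm behind the grasp point.
Start: joints at [-1.263, 0.423, 1.63, -0, 1.089, -0.019], TCP at [0.201, -0.592, 0.189] pointing down, gripper open.
Joint ranges: [-3, 3], [-0.9, 2.11], [0.09, 2.58], [-1.31, 4.45], [0.11, 2.69], [-2.54, 2.54]. Speed limits (rad/s): [2.39, 2.39, 3.01, 3.14, 3.14, 3.14].

## Interface

Orientations are given as a rotation vector (axis times angle).
In Python, from cell import r, cams gives the robot as it stands.
- The arm moves only by the shell command python3 -m handwheel 'ROWS' [FORCE]. ROWS is JSON, a list of rows, each a list of 5 numbers: the finger opening in m, from 0 to 0.0878, then the shift along the tool's x, y, z in m, then the turn about the tool's x in degrees. A call has exactly 5 rows; each row shifts and turns the commanded pose from where the row before left it, along the tool's axes as they then stand; what a row does not reach is not made up. A row lasts 1/10 s, in which the tool goes at most 50 mm and 8.59 degrees, less where a joint would pass 70% of its speed; a pose out of reach is approached as far as the arm can. A call with a gripper value outside its range is refused whole. The fingers move at their own pace and stop on an object; FORCE is the grip in N (left out, the last holds). Time passes only in rows, so rows that do not move let the fingers close, or fill a call up. It gives the time, the measured TCP pose, the force and the opening at its end, in the units of the state.
- r.read_state(): the state, without advancing time (a new reading comes with each control period).
- cams.camera(name): name is "scene" or "top" or "wrist"; returns a dict with "image" (384x512x3 uint8, red, green, blue), "mtx" (3x3 intrinsics, pixels), "k1" (the pictures are not rectified: a ray, as slopes to the right and down, at radius r is drawn at 1 + k1 r^2 times it, then the intrinsics apply), "R" (3x3) and "t" (3): a world point X has camera coordinates R X + t; the wrist camera has in their place "hand_eye" (4x4, takes a point from camera to tool coordinates, whose origin is the TCP and whose axes are the tool frame's). Camera axes: x right, y down, z forward; pixel columns grow to the right and rows downward; lengths in m; the calibration is good to about 2 mm. A picture is of the moment at which its call begins: read the wrist's pose just before it. There is no depth.
- r.finish_job(): hands the job in, once; it reports no verdict.
The state is a dict: "time": time; "joints": joint angles; "joint_velocities": joint speeds; "joint_efforts": joint torques, N m; "tcp_pos": TCP position; "orientation": TCP orientation; "wrist_force": force on the tool from outside, world axes, zero at the start; "moment": the same for the moment, N m; "opening": finger opening in m.
Only numpy, scipy, OpenCV 4.12 (cv2) and the standard library are available. Lean on these libraries where they do the work, as an engineer would, in place of code of your own. Each camera call takes 0.05 s, during which the arm holds its last target.

## Task

First slide the lane's white divider away from the flap, fully back to its end stop. Then slide the long black module tray along the lane, flat on the green bed, pushing through the spring flap and holding it open until the tray is past, up against the divider; take the hand away so that the flap swings shut behind the tray. Leave the other things on the bench where they are.

Things in the scene. Friction and masses are not known exactly. Their poses are not given: they have to be found in the camera images.
- lane: fixed straight lane, 120 mm wide, 500 mm long: flat green bed 30 mm above the bench between two aluminium guide strips (12 mm above the bed, inner faces 92 mm apart). +y points along the lane in the direction of travel, z up. Origin: on the bench under the lane's centre line, at the flap line. The bed runs from y = -225 mm (open loading end) to +275 mm, open above
- gate (a point): point on the bed's surface, on the lane's centre line, at the flap line. The flap's upright hinge pin stands outside the guide strip at lane x = +71 mm, y = 0; its top is 86 mm above the bench and nothing else on the lane is higher than 83 mm
- flap (a joint): angle of the steel spring flap, rad: 0 = shut straight across the lane, growing to 1.55 as its free end swings towards lane +y (opens only that way). Plate 4 mm thick, 15 to 52 mm above the bed. The spring shuts it with 0.08 N m when shut, 0.3 N m wide open (about 1 to 3 N to push). The tray, or fingers on the lane's centre line, hold it open while within its sweep
- flap_tip (a point): free end of the flap, mid-height of the plate (32 mm above the bed), 105 mm from the hinge pin; the flap's outermost edge is at 109 mm, so it sweeps the first 109 mm of lane beyond the flap line
- divider (a joint): position of the sliding divider along the lane's +y, m: 0 = nearest to the flap, 0.100 = fully back at its end stop. It stays where left; about 4 N moves it. Its face towards the flap is at lane y = 155 mm + this value.
- divider_face (a point): middle of the divider's face towards the flap (on the lane's centre line, 22 mm above the bed). The divider is a white plate across the lane, 86 mm wide, 12 mm thick, its top 42 mm above the bed, with dark blocks at both ends over the guide strips
- tray: long black tray with tan and dark modules on top, loose on the bed in front of the flap: 120 mm long (its y, along the lane), 84 mm wide (x), 26 mm high, about 0.35 kg (0.25 to 0.5), a solid block for handling. Origin: centre of its underside
- tool_tray: bystander: white open box with hand tools, 120 x 170 x 45 mm, origin centre of underside
- socket_block: bystander: orange test-socket block, 40 x 130 x 25 mm, origin centre of underside
- spare_tray: bystander: short black tray, 75 x 55 x 18 mm, on the bench, origin centre of underside
Things that resemble listed ones, but are neither listed nor needed, are in the scene too. What is shaped like the tray but blue is not meant.

How it is judged:
By the outcome, as a careful person would: the job done as asked, in the order asked, and still so for the second after the job is handed in, with the robot touching nothing.
It also fails if it takes over 51 s, if anything falls off the work surface, if the arm or the gripper's body presses on something with over 40 N, if the wrist force passes 120 N, or if a joint passes its speed limit or range.

## Working session

There is one attempt and no reset: what is moved stays moved. The work goes in short steps, Python scripts to look and compute and a shell command to move; the robot and the scene stay as the last step left them, time stands still between calls to the robot, and variables do not carry over. Pictures are saved under pics/ and viewed, and the job is handed in when it is done.

```bash
ls; mkdir -p pics
python3 - <<'E'
from cell import r,cams
import cv2,numpy as np
s=r.read_state();print(s['time'],s['tcp_pos'],s['orientation'],s['opening'],r.grip_point_offset)
for n in("scene","top","wrist"):
    c=cams.camera(n);cv2.imwrite(f"pics/{n}0.png",cv2.cvtColor(c["image"],cv2.COLOR_RGB2BGR))
    print(n,c["mtx"].tolist(),c["k1"],c.get("R"),c.get("t"),c.get("hand_eye"))
E
```

```text
pics
0.0 [ 0.20046352 -0.59133396  0.18800826] [ 0.96610208  1.34752424 -0.96458168] 0.08790266397058144 0.0187
scene [[485.78206573724526, 0.0, 256.7120891538185], [0.0, 485.78206573724526, 191.24715277847477], [0.0, 0.0, 1.0]] -0.20132766227085028 [[-0.49164566  0.87078755  0.00368611]
 [ 0.72432034  0.41129283 -0.55335184]
 [-0.48336796 -0.26938311 -0.83293947]] [ 0.34389692 -0.28238191  1.54308687] None
top [[373.6182625770975, 0.0, 259.5271619738391], [0.0, 373.6182625770975, 190.82457933197225], [0.0, 0.0, 1.0]] -0.03371264328484921 [[-0.00392517 -0.99986916  0.0156928 ]
 [-0.99597691  0.00250402 -0.08957522]
 [ 0.0895242  -0.01598126 -0.99585642]] [-0.0951276   0.53844443  1.07023099] None
wrist [[264.9068469255421, 0.0, 255.87084740460662], [0.0, 264.9068469255421, 191.08348448389023], [0.0, 0.0, 1.0]] -0.007093811596473993 None None [[ 1.26903092e-03 -2.44658967e-01  9.69608364e-01 -1.96709993e-01]
 [ 2.09460551e-03 -9.69606367e-01 -2.44661204e-01  6.61887442e-02]
 [ 9.99997001e-01  2.34142966e-03 -7.17996436e-04  8.23313586e-04]
 [ 0.00000000e+00  0.00000000e+00  0.00000000e+00  1.00000000e+00]]
```

View pics/scene0.png

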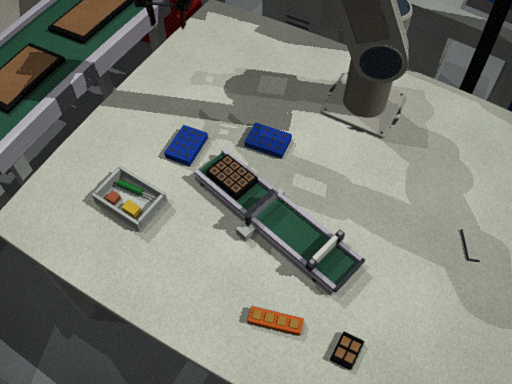

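View pics/top0.png

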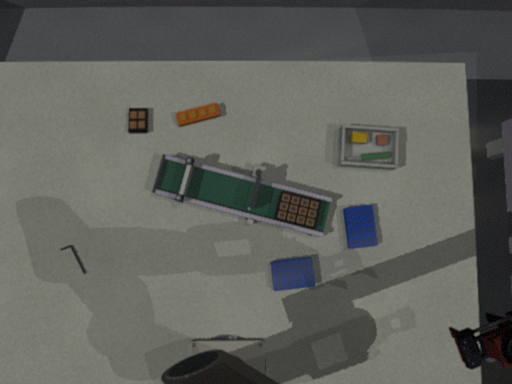

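View pics/wrist0.png

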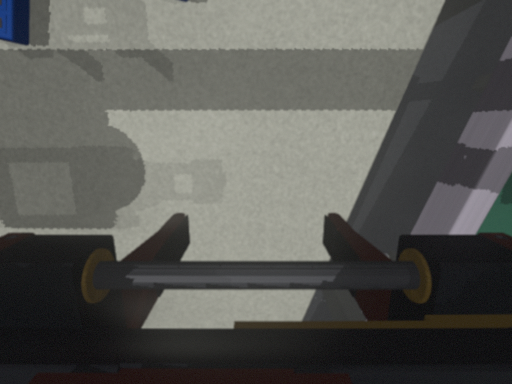

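The top view shows the lane from its loading end at about (330,215) to its far end at about (160,175). The tray is near (298,209), the flap near (257,188) and the divider near (185,180). I'll enlarge both views to pick corners.

Run:
```python
import cv2
a=cv2.imread("pics/top0.png")[145:245,145:345]
cv2.imwrite("pics/topz.png",cv2.convertScaleAbs(cv2.resize(a,None,fx=4,fy=4,interpolation=cv2.INTER_CUBIC),alpha=1.5))
a=cv2.imread("pics/scene0.png")[140:300,180:380]
cv2.imwrite("pics/scenez.png",cv2.resize(a,None,fx=3.7,fy=3.7,interpolation=cv2.INTER_CUBIC))
```

```text
(no output)
```

View pics/topz.png

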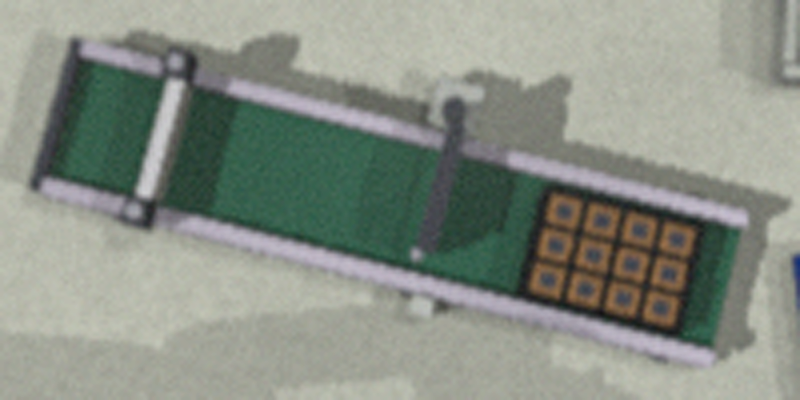

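View pics/scenez.png

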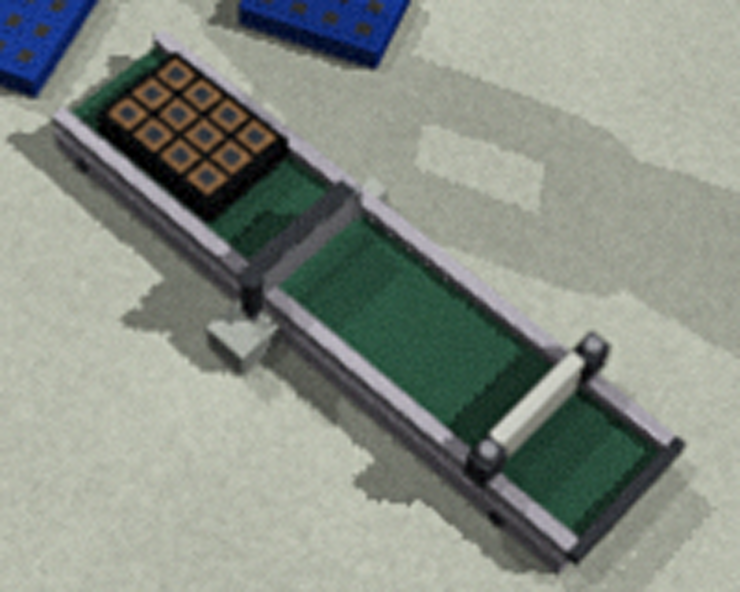

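```bash
cat > h.py <<'E'
import numpy as np,cv2
from scipy.spatial.transform import Rotation as Ro
def proj(c,X):
    X=np.atleast_2d(np.asarray(X,float))
    if c.get("R") is None: raise ValueError
    p,_=cv2.projectPoints(X,cv2.Rodrigues(np.array(c["R"]))[0],np.array(c["t"],float),np.array(c["mtx"]),np.array([c["k1"],0,0,0,0.]))
    return p[:,0]
def camw(c,s):
    "wrist cam -> adds R,t"
    T=np.eye(4);T[:3,:3]=Ro.from_rotvec(s["orientation"]).as_matrix();T[:3,3]=s["tcp_pos"]
    W=np.linalg.inv(T@np.array(c["hand_eye"]));c["R"]=W[:3,:3];c["t"]=W[:3,3];return c
def atz(c,uv,z):
    q=cv2.undistortPoints(np.array([[uv]],float),np.array(c["mtx"]),np.array([c["k1"],0,0,0,0.]))[0,0]
    d=np.array(c["R"]).T@np.array([q[0],q[1],1]);o=-np.array(c["R"]).T@np.array(c["t"])
    return o+d*(z-o[2])/d[2]
def l2w(P,L):
    L=np.atleast_2d(np.asarray(L,float));c,s=np.cos(P[2]),np.sin(P[2])
    return np.c_[P[0]+c*L[:,0]-s*L[:,1],P[1]+s*L[:,0]+c*L[:,1],L[:,2]]
def w2l(P,W):
    W=np.atleast_2d(W);c,s=np.cos(P[2]),np.sin(P[2]);d=W[:,:2]-P[:2]
    return np.c_[c*d[:,0]+s*d[:,1],-s*d[:,0]+c*d[:,1],W[:,2]]
E
cat > fit.py <<'E'
from cell import r,cams
from h import *
from scipy.optimize import least_squares
ct=cams.camera("top");cs=cams.camera("scene")
def T(z):return (np.array(z)+.5)/4-.5+145
def S(z):return (np.array(z)+.5)/3.7-.5+np.array([180,140])
D=[(ct,T((749,212)),(.060,-.225,.042)),(ct,T((712,367)),(-.060,-.225,.042)),(ct,T((455,105)),(.071,0,.086)),
(cs,S((160,35)),(-.060,-.225,.042)),(cs,S((53,115)),(.060,-.225,.042)),
(ct,T((78,40)),(.060,.275,.042)),(ct,T((35,186)),(-.060,.275,.042)),
(cs,S((685,443)),(-.060,.275,.042)),(cs,S((572,568)),(.060,.275,.042))]
f=lambda P:np.concatenate([(proj(c,l2w(P,X))[0]-u) for c,u,X in D])
a=least_squares(f,[.5,.0,-.2],loss='soft_l1');P=a.x
print(P,np.degrees(P[2]));print(f(P).reshape(-1,2).round(2))
np.save("P.npy",P)
print("tray top corners (z56) in lane:")
for z in [(548,183),(703,218),(680,332),(523,295)]: print(w2l(P,atz(ct,T(z),.056)).round(4))
for z in [(175,55),(288,145),(212,218),(98,125)]: print('s',w2l(P,atz(cs,S(z),.056)).round(4))
print("divider top front edge")
for z in [(188,82),(159,202)]: print(w2l(P,atz(ct,T(z),.072)).round(4))
for z in [(490,440),(578,352)]: print('s',w2l(P,atz(cs,S(z),.072)).round(4))
print("tip",w2l(P,atz(ct,T((416,255)),.082)).round(4))
E
python3 fit.py
```

```text
[ 0.52024632 -0.07059689 -0.26107512] -14.958502241621098
[[-0.85 -1.31]
 [-1.53  0.32]
 [-1.43 -0.17]
 [ 1.69 -1.52]
 [-0.85  1.12]
 [ 0.28 -2.13]
 [-0.51  1.12]
 [-1.61 -1.  ]
 [-1.73 -2.2 ]]
tray top corners (z56) in lane:
[[ 0.0386 -0.0816  0.056 ]]
[[ 0.0426 -0.1948  0.056 ]]
[[-0.0401 -0.1985  0.056 ]]
[[-0.043  -0.0843  0.056 ]]
s [[-0.0404 -0.1936  0.056 ]]
s [[-0.0408 -0.0747  0.056 ]]
s [[ 0.0422 -0.0689  0.056 ]]
s [[ 0.0443 -0.1869  0.056 ]]
divider top front edge
[[0.0412 0.1824 0.072 ]]
[[-0.0456  0.179   0.072 ]]
s [[0.0424 0.1902 0.072 ]]
s [[-0.0482  0.19    0.072 ]]
tip [[-0.036  -0.0044  0.082 ]]
```

```bash
cat > go.py <<'E'
import sys
from cell import r
from h import *
P=np.load("P.npy")
def report(target=None,yawjaw=True):
    s=r.read_state();R=Ro.from_rotvec(s["orientation"]).as_matrix();p=np.array(s["tcp_pos"])
    Lr=np.array([[np.cos(P[2]),-np.sin(P[2]),0],[np.sin(P[2]),np.cos(P[2]),0],[0,0,1]])
    print("t",round(s["time"],2),"tcp",p.round(4),"lane",w2l(P,p)[0].round(4),"open",round(s["opening"],4),"F",np.round(s["wrist_force"],1))
    print("tool axes in lane\n",(Lr.T@R).round(3))
    z=Lr.T@R[:,2]
    print("jaw angle in lane deg",np.degrees(np.arctan2(z[1],z[0])).round(2),"q6",np.round(s["joints"][5],3))
    if target is not None:
        d=l2w(P,[target])[0]-p;print("shift tool",(R.T@d*1000).round(1),"mm")
report([float(x) for x in sys.argv[1:4]] if len(sys.argv)>3 else None)
E
python3 go.py 0 0.10 0.20
```

```text
t 0.25 tcp [ 0.2006 -0.5916  0.1884] lane [-0.1743 -0.5859  0.1884] open 0.0875 F [-0.3 -0.3 -0.3]
tool axes in lane
 [[-0.     0.832  0.555]
 [ 0.001  0.555 -0.832]
 [-1.     0.    -0.001]]
jaw angle in lane deg -56.32 q6 -0.019
shift tool [ -11.2  525.5 -474.1] mm
```

```bash
python3 -m handwheel '[[0.0,-0.002,0.035,-0.031,0],[0.0,-0.002,0.035,-0.031,0],[0.0,-0.002,0.035,-0.031,0],[0.0,-0.002,0.035,-0.031,0],[0.0,-0.002,0.035,-0.031,0]]' 20; python3 -m handwheel '[[0.0,-0.002,0.035,-0.031,0],[0.0,-0.002,0.035,-0.031,0],[0.0,-0.002,0.035,-0.031,0],[0.0,-0.002,0.035,-0.031,0],[0.0,-0.002,0.035,-0.031,0]]'; python3 go.py 0 0.1 0.2
```

```text
time: 0.75
tcp_pos: [0.3171, -0.3873, 0.1989]
orientation: [0.966, 1.346, -0.966]
wrist_force: [-0.4, 0.9, -0.3]
opening: 0.0512
time: 1.25
tcp_pos: [0.4333, -0.1842, 0.2091]
orientation: [0.965, 1.346, -0.965]
wrist_force: [1.2, -0.2, 0.8]
opening: 0.0116
t 1.25 tcp [ 0.4333 -0.1842  0.2091] lane [-0.0547 -0.1322  0.2091] open 0.0116 F [ 1.2 -0.2  0.8]
tool axes in lane
 [[ 0.001  0.832  0.554]
 [-0.     0.554 -0.832]
 [-1.     0.     0.   ]]
jaw angle in lane deg -56.33 q6 0.817
shift tool [   9.1  174.3 -162.9] mm
```

```bash
python3 -m handwheel '[[0.0,0,0,0,-8.2],[0.0,0,0,0,-8.2],[0.0,0,0,0,-8.2],[0.0,0,0,0,-8.2],[0.0,0,0,0,-8.2]]'; python3 -m handwheel '[[0.0,0,0,0,-8.2],[0.0,0,0,0,-7.1],[0.0,0,0,0,0],[0.0,0,0,0,0],[0.0,0,0,0,0]]'; python3 go.py 0 0.1 0.2
```

```text
time: 1.75
tcp_pos: [0.4326, -0.1858, 0.2088]
orientation: [0.409, 1.532, -0.409]
wrist_force: [0.0, 0.3, -0.4]
opening: 0.0004
time: 2.25
tcp_pos: [0.4326, -0.1859, 0.2088]
orientation: [0.207, 1.561, -0.207]
wrist_force: [0.2, 0.6, 0.3]
opening: 0.0005
t 2.25 tcp [ 0.4326 -0.1859  0.2088] lane [-0.0549 -0.1341  0.2088] open 0.0005 F [0.2 0.6 0.3]
tool axes in lane
 [[ 0.     0.003  1.   ]
 [ 0.     1.    -0.003]
 [-1.     0.     0.   ]]
jaw angle in lane deg -0.16 q6 -0.167
shift tool [  8.8 234.2  54.2] mm
```

Aligned with the lane now. A wrist view here shows the tray and flap.

```bash
cat > wr.py <<'E'
import sys
from cell import r,cams
from h import *
import pickle
s=r.read_state();c=camw(cams.camera("wrist"),s)
pickle.dump(c,open(f"pics/{sys.argv[1]}.pkl","wb"))
im=cv2.cvtColor(c["image"],cv2.COLOR_RGB2BGR)
P=np.load("P.npy")
if len(sys.argv)>2:
    im=cv2.resize(im,None,fx=1.5,fy=1.5)
    for seg in [((.046,-.225,.03),(.046,.275,.03)),((-.046,-.225,.03),(-.046,.275,.03)),((-.034,0,.082),(.071,0,.082)),((-.046,-.225,.03),(.046,-.225,.03)),((-.046,.275,.03),(.046,.275,.03))]:
        L=np.linspace(*seg,60);W=l2w(P,L);z=(W@c["R"].T+c["t"])[:,2];q=proj(c,W)
        for a,b in zip(q,z):
            if b>.03: cv2.circle(im,tuple(int(v) for v in a*1.5),1,(0,0,255),-1)
cv2.imwrite(f"pics/{sys.argv[1]}.png",im)
E
python3 wr.py w1 o
```

```text
(no output)
```

View pics/w1.png

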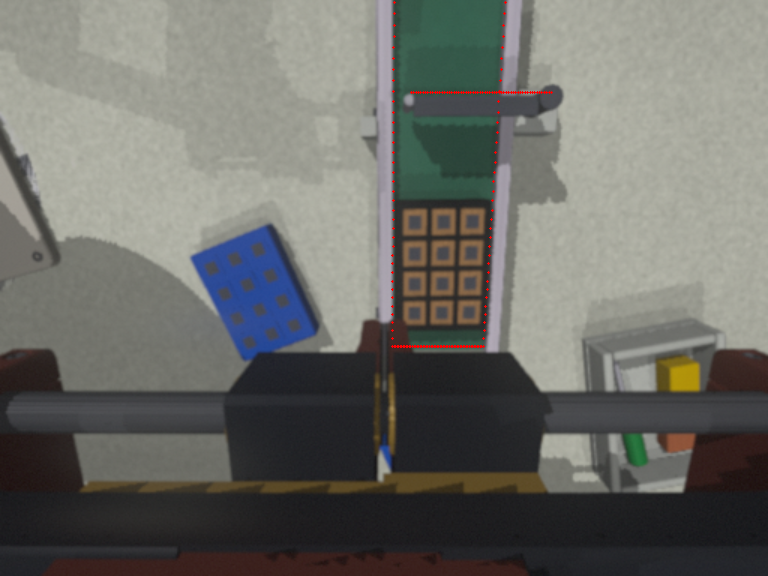

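Overlay fits within about 3 mm: flap top at y≈97 px against 93 predicted, guide edges on the lines, tray at (395–490, 200–327). Next, move over the lane in front of the divider.

```bash
python3 - <<'E'
import pickle
from h import *
P=np.load("P.npy");c=pickle.load(open("pics/w1.pkl","rb"))
for z in [(395,201),(492,200),(488,327),(400,327)]: print(w2l(P,atz(c,np.array(z)/1.5,.056)).round(4))
print('pin',w2l(P,atz(c,np.array((552,97))/1.5,.086)).round(4),'tip',w2l(P,atz(c,np.array((409,99))/1.5,.082)).round(4))
print('inner edge',[w2l(P,atz(c,np.array(q)/1.5,.042))[0].round(4).tolist() for q in [(394,20),(510,20),(390,300),(489,300)]])
E
python3 -m handwheel '[[0.0,0.002,0.047,0.011,0],[0.0,0.002,0.047,0.011,0],[0.0,0.002,0.047,0.011,0],[0.0,0.002,0.047,0.011,0],[0.0,0.001,0.046,0.010,0]]'; python3 -m handwheel '[[0,0,0,0,0],[0,0,0,0,0],[0,0,0,0,0],[0,0,0,0,0],[0,0,0,0,0]]';python3 wr.py w2 o; python3 go.py 0 .145 .05
```

```text
[[-0.0451 -0.0803  0.056 ]]
[[ 0.0384 -0.0794  0.056 ]]
[[ 0.0422 -0.1951  0.056 ]]
[[-0.0397 -0.195   0.056 ]]
pin [[ 0.0702 -0.0037  0.086 ]] tip [[-0.0357 -0.0043  0.082 ]]
inner edge [[-0.0464, 0.0627, 0.042], [0.0476, 0.0628, 0.042], [-0.0489, -0.1729, 0.042], [0.0453, -0.1729, 0.042]]
time: 2.8
tcp_pos: [0.5459, 0.0281, 0.1997]
orientation: [0.206, 1.561, -0.206]
wrist_force: [-0.2, -0.2, -0.0]
opening: 0.0002
time: 3.3
tcp_pos: [0.5449, 0.025, 0.2]
orientation: [0.207, 1.561, -0.207]
wrist_force: [-0.5, 0.8, 0.2]
opening: 0.0002
t 3.35 tcp [0.545  0.0251 0.2   ] lane [-0.0008  0.0989  0.2   ] open 0.0004 F [-0.2 -0.6 -0.2]
tool axes in lane
 [[ 0.     0.002  1.   ]
 [-0.     1.    -0.002]
 [-1.    -0.     0.   ]]
jaw angle in lane deg -0.12 q6 0.287
shift tool [150.   46.2   0.7] mm
```

View pics/w2.png

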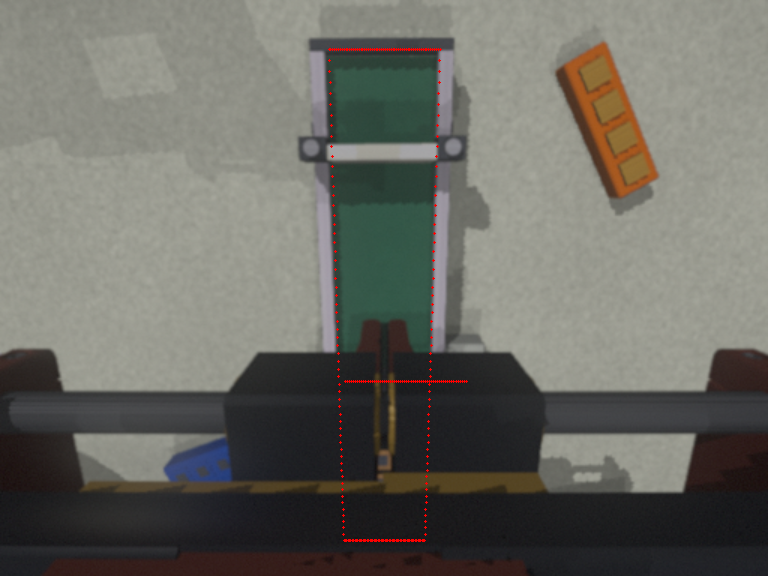

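```bash
python3 - <<'E'
import pickle
from h import *
P=np.load("P.npy");P[:2]=l2w(P,[(-.0003,-.003,0)])[0,:2];np.save("P.npy",P);print(P)
c=pickle.load(open("pics/w2.pkl","rb"))
print('div',[w2l(P,atz(c,np.array(q)/1.5,.072))[0].round(4).tolist() for q in [(384,143),(384,152),(384,160)]],w2l(P,atz(c,np.array((384,162))/1.5,.03)))
im=cv2.imread("pics/w2.png")[120:180,280:480];cv2.imwrite("pics/w2z.png",cv2.resize(im,None,fx=4,fy=4))
E
python3 go.py 0 .145 .05
```

```text
[ 0.51918213 -0.07341779 -0.26107512]
div [[-0.0002, 0.2002, 0.072], [-0.0002, 0.1936, 0.072], [-0.0002, 0.1877, 0.072]] [[-0.00019379  0.18860078  0.03      ]]
t 3.35 tcp [0.545  0.0251 0.2   ] lane [-0.0005  0.1019  0.2   ] open 0.0004 F [-0.2 -0.6 -0.2]
tool axes in lane
 [[ 0.     0.002  1.   ]
 [-0.     1.    -0.002]
 [-1.    -0.     0.   ]]
jaw angle in lane deg -0.12 q6 0.287
shift tool [150.   43.2   0.4] mm
```

View pics/w2z.png

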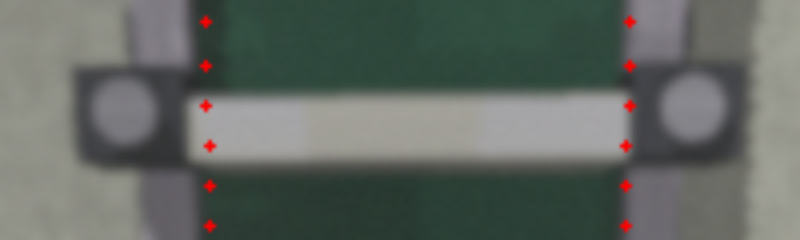

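```bash
python3 -m handwheel '[[0.0,0.03,0.020,0,0],[0.0,0.04,0.020,0,0],[0.0,0.04,0.007,0,0],[0.0,0.03,0,0,0],[0.0,0.01,0,0,0]]' 30; python3 -m handwheel '[[0,0,0.005,0,0],[0,0,0.005,0,0],[0,0,0.005,0,0],[0,0,0.005,0,0],[0,0,0.005,0,0]]'; python3 go.py 0 .245 .05
```

```text
time: 3.85
tcp_pos: [0.5551, 0.071, 0.0469]
orientation: [0.205, 1.566, -0.207]
wrist_force: [-0.3, -0.4, 0.2]
opening: 0.0001
time: 4.35
tcp_pos: [0.5647, 0.0963, 0.0509]
orientation: [0.206, 1.559, -0.205]
wrist_force: [-0.4, 0.7, 0.4]
opening: 0.0006
t 4.35 tcp [0.5647 0.0963 0.0509] lane [0.0002 0.1757 0.0509] open 0.0006 F [-0.4  0.7  0.4]
tool axes in lane
 [[ 0.002  0.     1.   ]
 [ 0.001  1.    -0.   ]
 [-1.     0.001  0.002]]
jaw angle in lane deg -0.01 q6 0.409
shift tool [ 0.9 69.3 -0.2] mm
```

```bash
python3 -m handwheel '[[0,0,0.008,0,0],[0,0,0.008,0,0],[0,0,0.008,0,0],[0,0,0.008,0,0],[0,0,0.008,0,0]]'; python3 -m handwheel '[[0,0,0.006,0,0],[0,0,0.005,0,0],[0,0,0.004,0,0],[0,0,0.003,0,0],[0,0,0.002,0,0]]'; python3 go.py 0 .245 .05
```

```text
time: 4.85
tcp_pos: [0.5744, 0.1351, 0.0497]
orientation: [0.205, 1.561, -0.205]
wrist_force: [0.4, -0.7, -0.4]
opening: 0.0005
time: 5.35
tcp_pos: [0.5794, 0.1538, 0.0497]
orientation: [0.205, 1.561, -0.205]
wrist_force: [0.4, -0.5, 0.5]
opening: 0.0004
t 5.35 tcp [0.5794 0.1538 0.0497] lane [-0.0005  0.2351  0.0497] open 0.0004 F [ 0.4 -0.5  0.5]
tool axes in lane
 [[-0.  0.  1.]
 [-0.  1. -0.]
 [-1. -0. -0.]]
jaw angle in lane deg -0.02 q6 0.501
shift tool [-0.3  9.9  0.5] mm
```

```bash
python3 wr.py w3 o
python3 - <<'E'
from cell import cams
import cv2
a=cams.camera("scene")["image"][140:300,180:380,::-1]
cv2.imwrite("pics/s3.png",cv2.resize(a,None,fx=3.7,fy=3.7,interpolation=cv2.INTER_CUBIC))
E
```

```text
(no output)
```

View pics/w3.png

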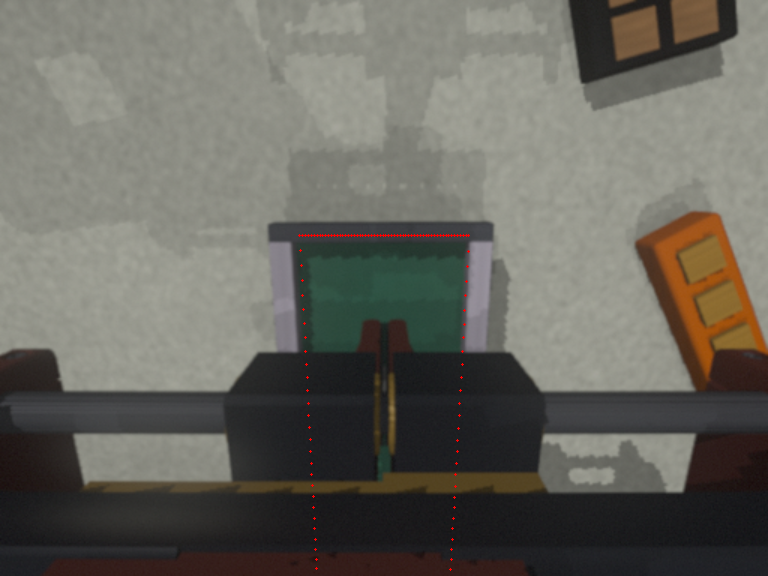

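View pics/s3.png

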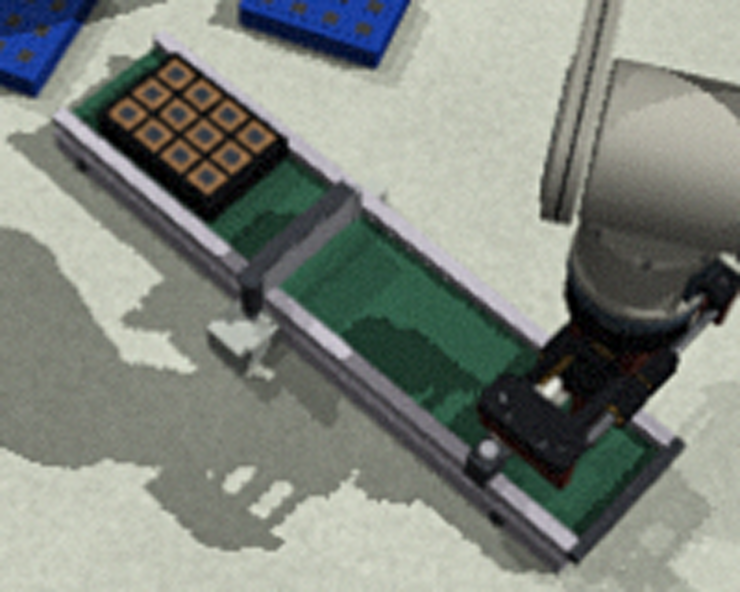

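Run:
```python
from cell import r,cams
from h import *
P=np.load("P.npy");s=r.read_state()
c=cams.camera("scene")
f=lambda q:((q-[180,140]+.5)*3.7-.5).round(0)
print(s["joints"],s["tcp_pos"],s["wrist_force"])
print('tcp',f(proj(c,[s["tcp_pos"]])))
for y in (.188,.245,.255): print(y,f(proj(c,l2w(P,[(.055,y,.08),(-.055,y,.08),(.043,y,.072),(-.043,y,.072)]))).tolist())
cv2.imwrite("pics/s4.png",c["image"][:,:,::-1])
t=cams.camera("top")["image"][145:245,145:345,::-1]
cv2.imwrite("pics/t4.png",cv2.convertScaleAbs(cv2.resize(t,None,fx=4,fy=4),alpha=1.5))
a=c["image"][215:300,280:380,::-1];cv2.imwrite("pics/s4z.png",cv2.resize(a,None,fx=7,fy=7,interpolation=cv2.INTER_CUBIC))
```

```text
[ 2.39549664e-01  5.71394537e-01  1.76777509e+00 -3.17455305e-06
  8.02383655e-01  5.00896995e-01] [0.57940717 0.15376308 0.04979121] [0.11257933 0.24717599 0.56460409]
tcp [[576. 452.]]
0.188 [[473.0, 442.0], [581.0, 335.0], [484.0, 435.0], [568.0, 352.0]]
0.245 [[540.0, 498.0], [647.0, 388.0], [550.0, 491.0], [633.0, 405.0]]
0.255 [[552.0, 508.0], [659.0, 397.0], [562.0, 501.0], [645.0, 414.0]]
```

View pics/s4z.png

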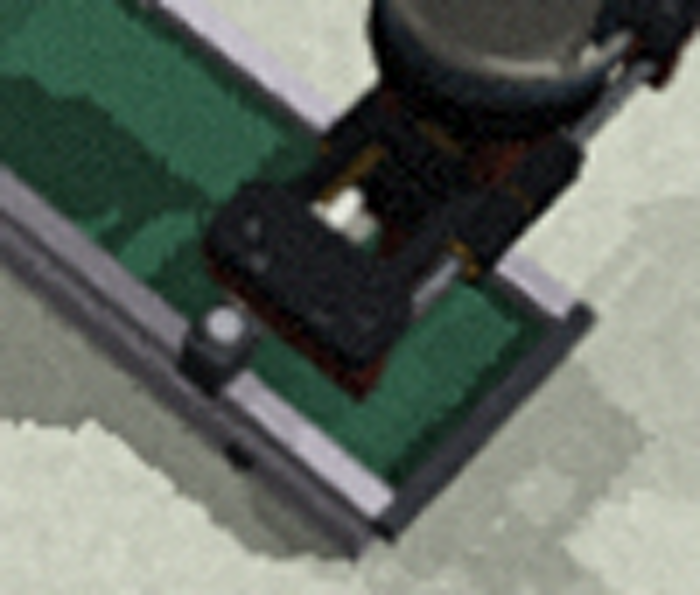

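View pics/t4.png

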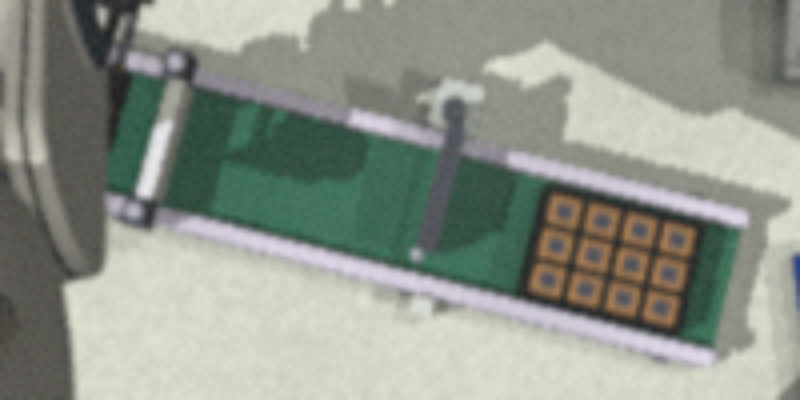

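No force was felt, and the divider block still sits at about (487,455) in the scene crop, so the divider did not move. I'll lift straight up and look before doing anything else.

```bash
python3 -m handwheel '[[0,-0.03,0,0,0],[0,-0.04,0,0,0],[0,-0.04,0,0,0],[0,-0.03,0,0,0],[0,0,-0.03,0,0]]'; python3 -m handwheel '[[0,0,-0.04,0,0],[0,0,-0.04,0,0],[0,0,-0.03,0,0],[0,0,0,0,0],[0,0,0,0,0]]';python3 wr.py w4 o; python3 go.py 0 .15 .05;  python3 - <<'E'
from cell import cams
import cv2
a=cams.camera("scene")["image"][100:300,180:380,::-1]
cv2.imwrite("pics/s5.png",cv2.resize(a,None,fx=3,fy=3,interpolation=cv2.INTER_CUBIC))
E
```

```text
time: 6.05
tcp_pos: [0.5754, 0.1268, 0.1949]
orientation: [0.206, 1.552, -0.2]
wrist_force: [1.0, -0.9, -0.3]
opening: 0.0002
time: 6.55
tcp_pos: [0.5433, 0.018, 0.19]
orientation: [0.207, 1.56, -0.206]
wrist_force: [-0.1, 0.4, -0.2]
opening: 0.0004
t 6.6 tcp [0.5435 0.0187 0.19  ] lane [-0.0003  0.0952  0.19  ] open 0.0004 F [ 0.   0.2 -0.8]
tool axes in lane
 [[ 0.     0.001  1.   ]
 [ 0.     1.    -0.001]
 [-1.     0.     0.   ]]
jaw angle in lane deg -0.06 q6 0.274
shift tool [140.   54.7   0.2] mm
```

View pics/w4.png

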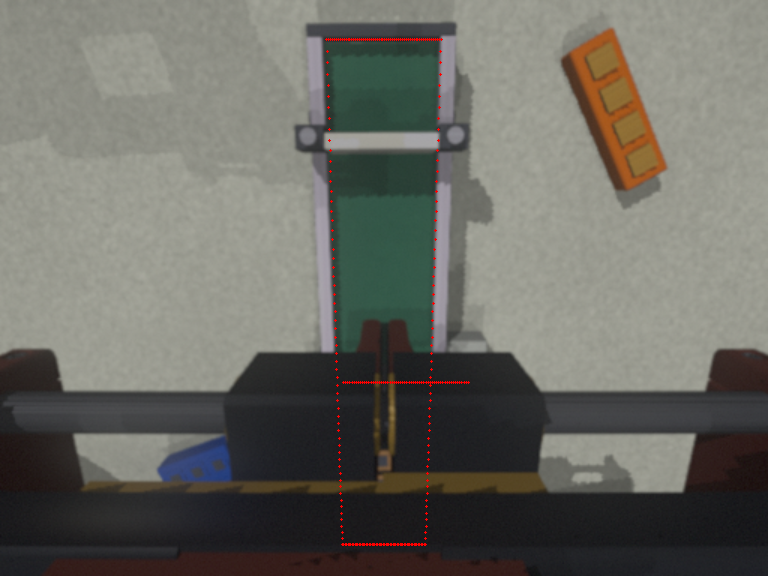

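View pics/s5.png

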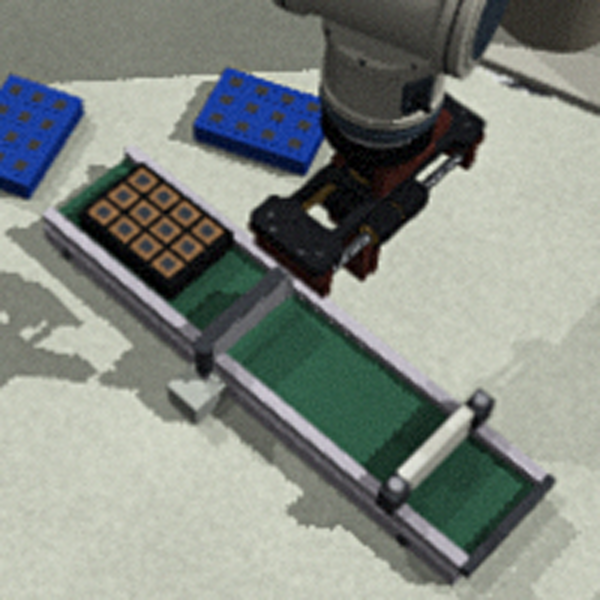

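Run:
```python
from cell import r,cams
from h import *
P=np.load("P.npy");s=r.read_state();c=cams.camera("scene")
R=Ro.from_rotvec(s["orientation"]).as_matrix();p=np.array(s["tcp_pos"])
im=cv2.resize(c["image"][100:300,180:380,::-1],None,fx=4,fy=4,interpolation=cv2.INTER_CUBIC)[:600].copy()
for b in [(0,0,0),(-.0187,0,0),(-.08,0,0),(-.08,.0375,.089),(-.08,.0375,-.089),(-.08,-.0375,.089),(-.08,-.0375,-.089)]:
    q=(proj(c,[p+R@np.array(b)])[0]-[180,100]+.5)*4-.5;print(b,q.round());cv2.circle(im,tuple(int(v) for v in q),3,(0,255,255),-1)
cv2.imwrite("pics/s6.png",im)
```

```text
(0, 0, 0) [472. 391.]
(-0.0187, 0, 0) [474. 373.]
(-0.08, 0, 0) [482. 311.]
(-0.08, 0.0375, 0.089) [422. 453.]
(-0.08, 0.0375, -0.089) [639. 256.]
(-0.08, -0.0375, 0.089) [318. 368.]
(-0.08, -0.0375, -0.089) [536. 182.]
```

View pics/s6.png

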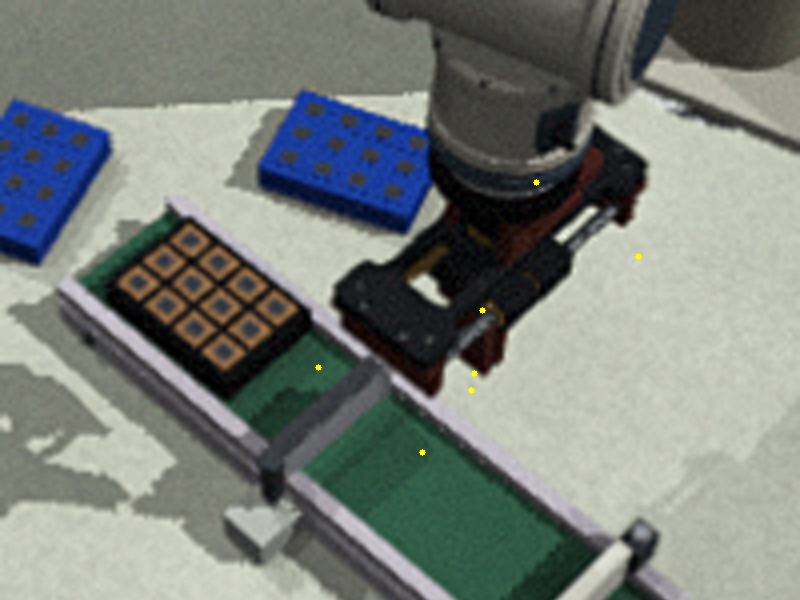

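Run:
```python
import pickle
from h import *
from cell import r
s=r.read_state()
c=pickle.load(open("pics/w4.pkl","rb"))
R=Ro.from_rotvec(s["orientation"]).as_matrix();p=np.array(s["tcp_pos"])
for b in [(0,0,0),(0,.01,.0135),(0,.01,-.0135),(-.0187,.01,0),(0,-.01,.0135),(0,.01,.0575),(0,.01,.044)]:
    print(b,(proj(c,[p+R@np.array(b)])[0]*1.5).round())
```

```text
(0, 0, 0) [383. 314.]
(0, 0.01, 0.0135) [409. 296.]
(0, 0.01, -0.0135) [357. 296.]
(-0.0187, 0.01, 0) [383. 306.]
(0, -0.01, 0.0135) [409. 332.]
(0, 0.01, 0.0575) [495. 296.]
(0, 0.01, 0.044) [469. 296.]
```

The wrist image explains the miss. At the first opening of 88 mm the fingertip inner faces were 137 px apart, so the tips are about 0.170 m from the camera. The real finger ends are therefore about 35 mm behind the reported TCP, and the scene view agrees. They passed over the divider at z≈0.085. I'll repeat the push lower, in careful steps.

```bash
python3 -m handwheel '[[0.0,0.03,0.02,0,0],[0.0,0.04,0.02,0,0],[0.0,0.04,0.012,0,0],[0.0,0.03,0,0,0],[0.0,0.01,0,0,0]]'; python3 -m handwheel '[[0,0.01,0,0,0],[0,0.01,0,0,0],[0,0.006,0,0,0],[0,0.004,0,0,0],[0,0,0,0,0]]'; python3 go.py 0 .245 .012;  python3 - <<'E'
from cell import r,cams
from h import *
P=np.load("P.npy");s=r.read_state();c=cams.camera("scene")
R=Ro.from_rotvec(s["orientation"]).as_matrix();p=np.array(s["tcp_pos"])
im=cv2.resize(c["image"][150:300,230:380,::-1],None,fx=4,fy=4,interpolation=cv2.INTER_CUBIC).copy()
for b in [(-.035,.01,.0135),(-.035,.01,-.0135),(-.035,-.01,.0135)]:
    q=(proj(c,[p+R@np.array(b)])[0]-[230,150]+.5)*4-.5;cv2.circle(im,tuple(int(v) for v in q),2,(0,255,255),-1)
cv2.imwrite("pics/s7.png",im)
E
```

```text
time: 7.2
tcp_pos: [0.5545, 0.0699, 0.0366]
orientation: [0.203, 1.566, -0.204]
wrist_force: [-0.2, -0.7, 0.7]
opening: 0.001
time: 7.7
tcp_pos: [0.5568, 0.0685, 0.0099]
orientation: [0.205, 1.561, -0.205]
wrist_force: [-0.3, 0.5, 0.3]
opening: 0.0005
t 7.7 tcp [0.5568 0.0685 0.0099] lane [-0.0003  0.1468  0.0099] open 0.0005 F [-0.3  0.5  0.3]
tool axes in lane
 [[ 0.     0.001  1.   ]
 [ 0.     1.    -0.001]
 [-1.     0.     0.   ]]
jaw angle in lane deg -0.03 q6 0.363
shift tool [-2.1 98.2  0.3] mm
```

View pics/s7.png

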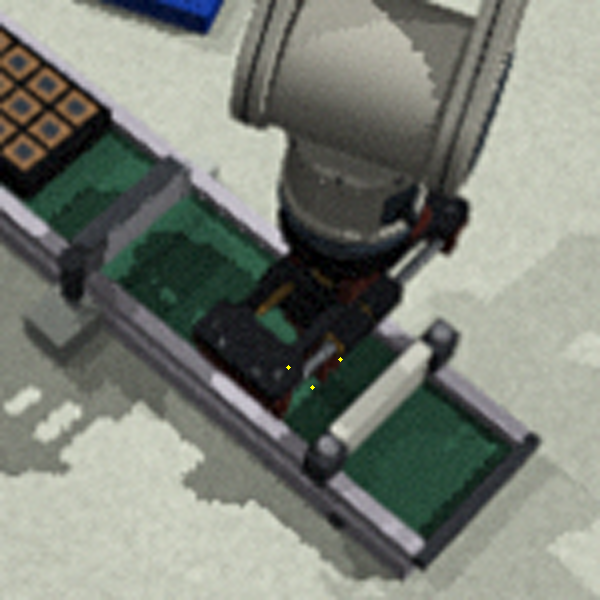

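```bash
python3 -m handwheel '[[0,0,0.008,0,0],[0,0,0.008,0,0],[0,0,0.008,0,0],[0,0,0.008,0,0],[0,0,0.008,0,0]]'; python3 -m handwheel '[[0,0,0.008,0,0],[0,0,0.008,0,0],[0,0,0.008,0,0],[0,0,0.008,0,0],[0,0,0.008,0,0]]';  python3 go.py 0 .245 .012;python3 wr.py w7 o
```

```text
time: 8.25
tcp_pos: [0.5672, 0.1077, 0.0101]
orientation: [0.204, 1.561, -0.205]
wrist_force: [-0.7, -4.7, 3.9]
opening: 0.0006
time: 8.75
tcp_pos: [0.5773, 0.1465, 0.0098]
orientation: [0.205, 1.561, -0.205]
wrist_force: [0.2, -5.1, 4.0]
opening: 0.0004
t 8.75 tcp [0.5773 0.1465 0.0098] lane [-0.0006  0.2275  0.0098] open 0.0004 F [ 0.2 -5.1  4. ]
tool axes in lane
 [[-0.  0.  1.]
 [-0.  1. -0.]
 [-1. -0. -0.]]
jaw angle in lane deg -0.02 q6 0.49
shift tool [-2.2 17.5  0.6] mm
```

View pics/w7.png

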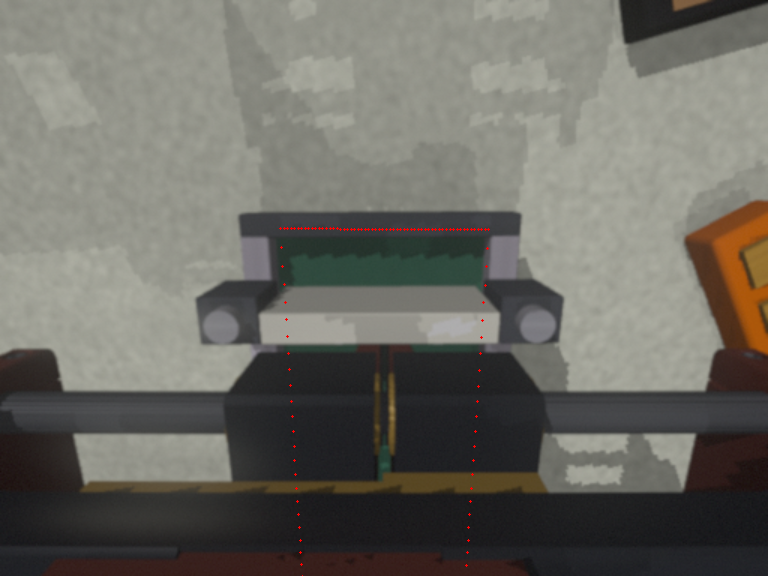

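The divider is now moving under the fingers at about 5 N. It fills (260–500, 285–345) in the wrist view. I'll continue slowly to the end stop.

```bash
python3 -m handwheel '[[0,0,0.005,0,0],[0,0,0.003,0,0],[0,0,0.003,0,0],[0,0,0.002,0,0],[0,0,0.001,0,0]]'; python3 go.py 0 .245 .012
```

```text
time: 9.3
tcp_pos: [0.5807, 0.1595, 0.0096]
orientation: [0.205, 1.562, -0.205]
wrist_force: [-1.2, -4.5, 1.2]
opening: 0.0003
t 9.3 tcp [0.5807 0.1595 0.0096] lane [-0.0007  0.2409  0.0096] open 0.0003 F [-1.2 -4.5  1.2]
tool axes in lane
 [[-0.001  0.     1.   ]
 [-0.     1.    -0.   ]
 [-1.    -0.    -0.001]]
jaw angle in lane deg -0.02 q6 0.51
shift tool [-2.4  4.1  0.7] mm
```

```bash
python3 -m handwheel '[[0,0,0.001,0,0],[0,0,0.001,0,0],[0,0,0.001,0,0],[0,0,0.001,0,0],[0,0,0,0,0]]'; python3 go.py 0 .245 .012|head -1
```

```text
time: 9.8
tcp_pos: [0.5812, 0.1619, 0.0096]
orientation: [0.203, 1.562, -0.207]
wrist_force: [-2.2, -12.4, 3.4]
opening: 0.0005
t 9.8 tcp [0.5812 0.1619 0.0096] lane [-0.0008  0.2434  0.0096] open 0.0005 F [ -2.2 -12.4   3.4]
```

```bash
python3 -m handwheel '[[0,0,0.001,0,0],[0,0,0.001,0,0],[0,0,0,0,0],[0,0,0,0,0],[0,0,0,0,0]]'; python3 go.py 0 .235 .012|grep -v axes; python3 wr.py w8 o
```

```text
time: 10.3
tcp_pos: [0.5811, 0.1619, 0.0096]
orientation: [0.201, 1.564, -0.208]
wrist_force: [-3.6, -19.3, 6.4]
opening: 0.0007
t 10.3 tcp [0.5811 0.1619 0.0096] lane [-0.0009  0.2434  0.0096] open 0.0007 F [ -3.6 -19.3   6.4]
 [[-0.002 -0.     1.   ]
 [-0.005  1.     0.   ]
 [-1.    -0.005 -0.002]]
jaw angle in lane deg 0.01 q6 0.518
shift tool [-2.3 -8.4  0.9] mm
```

View pics/w8.png

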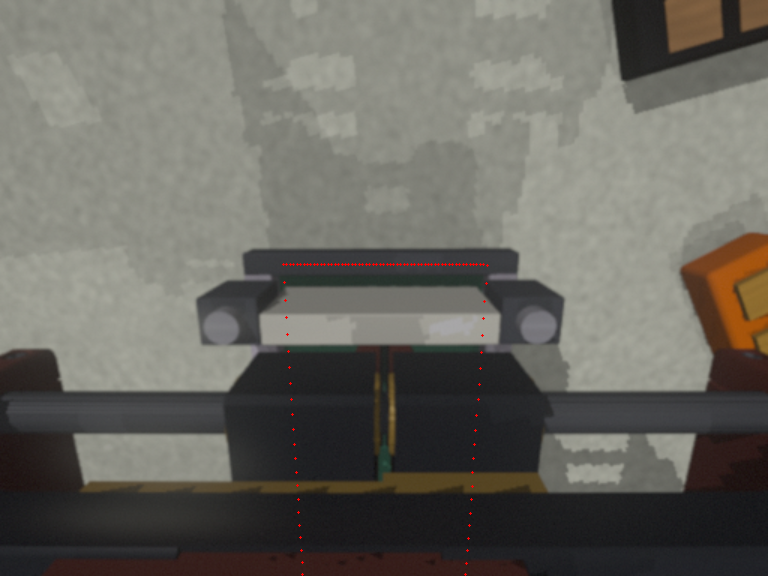

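Hard stop confirmed: force rises to 19 N with the TCP held at lane y≈0.243, and in the view the divider sits near the end cap. Next, back off, lift, and travel to behind the tray.

```bash
python3 -m handwheel '[[0,0,-0.008,0,0],[0,0,-0.015,0,0],[0,-0.03,-0.015,0,0],[0,-0.04,-0.01,0,0],[0,-0.04,-0.02,0,0]]'; python3 -m handwheel '[[0,-0.02,-0.045,0,0],[0,0,-0.045,0,0],[0,0,-0.045,0,0],[0,0,-0.045,0,0],[0,0,-0.045,0,0]]';python3 go.py 0 -.225 .14
```

```text
time: 10.85
tcp_pos: [0.5647, 0.0996, 0.1206]
orientation: [0.205, 1.561, -0.204]
wrist_force: [0.9, -0.6, 0.2]
opening: 0.0005
time: 11.35
tcp_pos: [0.5063, -0.1194, 0.1401]
orientation: [0.205, 1.559, -0.205]
wrist_force: [0.7, 0.7, -0.4]
opening: 0.0004
t 11.35 tcp [ 0.5063 -0.1194  0.1401] lane [-0.0006 -0.0478  0.1401] open 0.0004 F [ 0.7  0.7 -0.4]
tool axes in lane
 [[ 0.002  0.     1.   ]
 [ 0.001  1.    -0.   ]
 [-1.     0.001  0.002]]
jaw angle in lane deg -0.01 q6 0.006
shift tool [   0.  -177.2    0.6] mm
```

```bash
python3 -m handwheel '[[0,0,-0.045,0,0],[0,0,-0.045,0,0],[0,0,-0.045,0,0],[0,0,-0.037,0,0],[0,0,0,0,0]]'; python3 -m handwheel '[[0,0,0,0,0],[0,0,0,0,0],[0,0,0,0,0],[0,0,0,0,0],[0,0,0,0,0]]'; python3 go.py 0 -.225 .005; python3 wr.py w9 o;python3 - <<'E'
from cell import cams
import cv2
a=cams.camera("scene")["image"][140:300,180:380,::-1]
cv2.imwrite("pics/s9.png",cv2.resize(a,None,fx=3.7,fy=3.7,interpolation=cv2.INTER_CUBIC))
E
```

```text
time: 11.85
tcp_pos: [0.4616, -0.2878, 0.14]
orientation: [0.208, 1.559, -0.209]
wrist_force: [-0.1, -0.0, -0.3]
opening: 0.0001
time: 12.35
tcp_pos: [0.4627, -0.2832, 0.1398]
orientation: [0.204, 1.561, -0.204]
wrist_force: [-0.2, -0.2, -0.1]
opening: 0.0004
t 12.35 tcp [ 0.4627 -0.2832  0.1398] lane [-0.0005 -0.2172  0.1398] open 0.0004 F [-0.2 -0.2 -0.1]
tool axes in lane
 [[ 0.    -0.001  1.   ]
 [ 0.     1.     0.001]
 [-1.     0.     0.   ]]
jaw angle in lane deg 0.06 q6 -0.311
shift tool [134.8  -7.8   0.4] mm
```

View pics/w9.png

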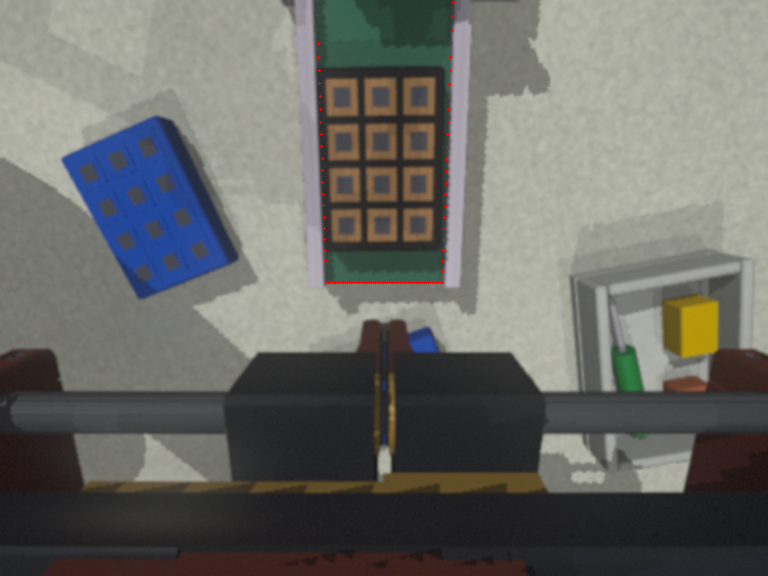

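View pics/s9.png

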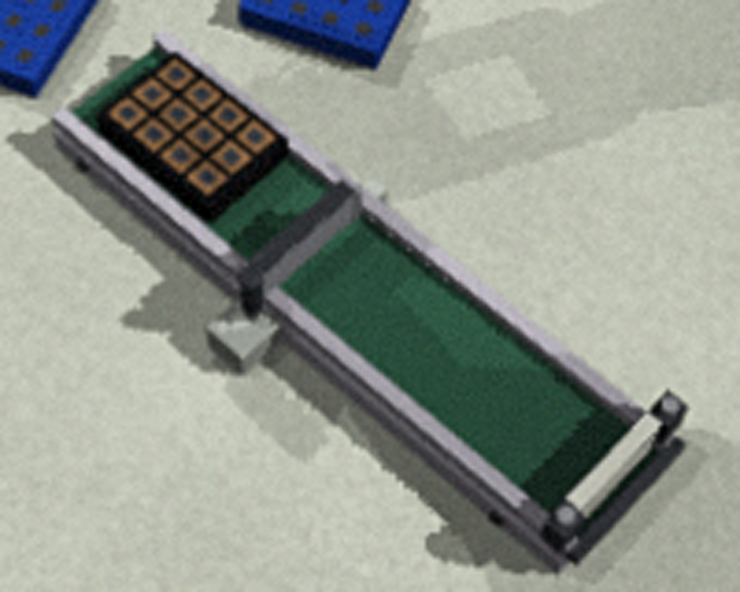

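```bash
python3 -m handwheel '[[0,0.03,-0.005,0,0],[0,0.04,0,0,0],[0,0.035,0,0,0],[0,0.02,0,0,0],[0,0.008,0,0,0]]'; python3 -m handwheel '[[0,0,0,0,0],[0,0,0,0,0],[0,0,0,0,0],[0,0,0.004,0,0],[0,0,0.004,0,0]]'; python3 go.py 0 -.205 .006; python3 wr.py w10 o;python3 - <<'E'
from cell import cams
import cv2
a=cams.camera("scene")["image"][100:240,150:330,::-1]
cv2.imwrite("pics/s10.png",cv2.resize(a,None,fx=4,fy=4,interpolation=cv2.INTER_CUBIC))
E
```

```text
time: 12.95
tcp_pos: [0.4598, -0.2878, 0.0046]
orientation: [0.206, 1.564, -0.204]
wrist_force: [-0.5, 1.0, 0.5]
opening: 0.0004
time: 13.45
tcp_pos: [0.4636, -0.2811, 0.0076]
orientation: [0.205, 1.56, -0.206]
wrist_force: [0.5, 0.3, -0.4]
opening: 0.0004
t 13.45 tcp [ 0.4636 -0.2811  0.0076] lane [-1.00e-04 -2.15e-01  7.60e-03] open 0.0004 F [ 0.5  0.3 -0.4]
tool axes in lane
 [[ 0.001  0.001  1.   ]
 [-0.     1.    -0.001]
 [-1.    -0.     0.001]]
jaw angle in lane deg -0.03 q6 -0.305
shift tool [ 1.6 10.   0.1] mm
```

View pics/w10.png

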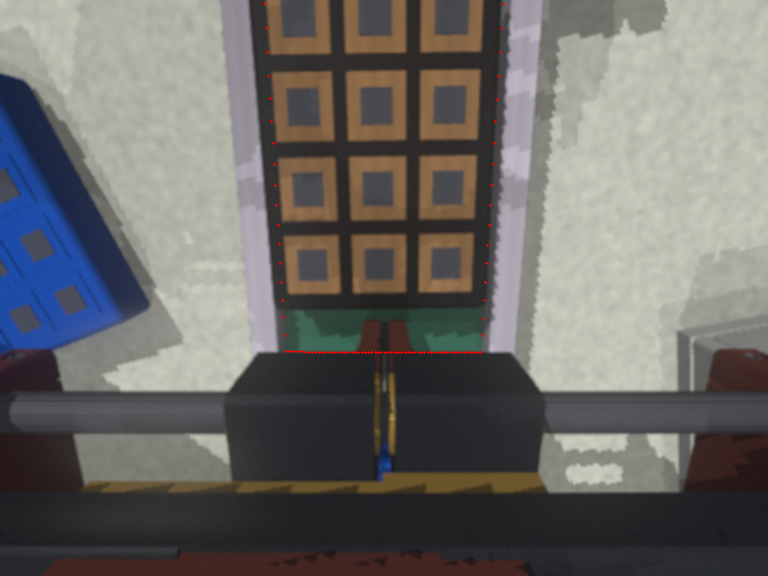

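View pics/s10.png

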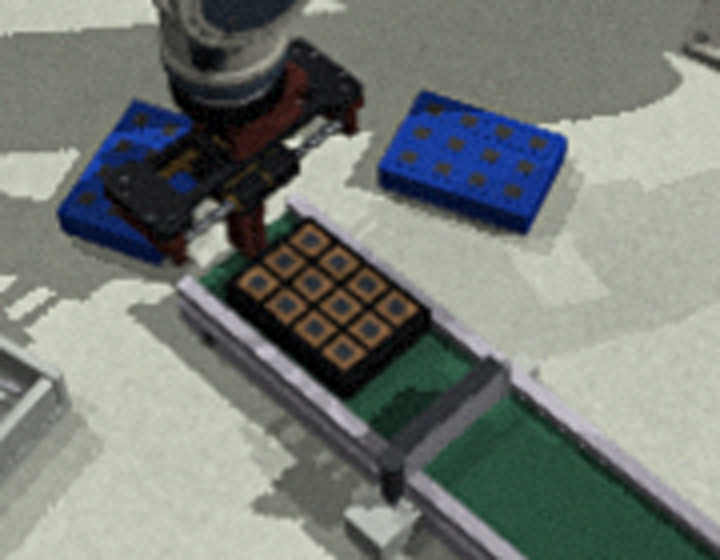

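The fingers stand just behind the tray, at (250,250) in the scene crop and (384,330) in the wrist view. The path is clear, so I'll push.

```bash
python3 -m handwheel '[[0,0.001,0.006,0,0],[0,0.001,0.007,0,0],[0,0,0.008,0,0],[0,0,0.008,0,0],[0,0,0.008,0,0]]'; python3 -m handwheel '[[0,0,0.01,0,0],[0,0,0.01,0,0],[0,0,0.01,0,0],[0,0,0.01,0,0],[0,0,0.01,0,0]]'; python3 go.py 0 .12 .006; python3 wr.py w11 o
```

```text
time: 14.05
tcp_pos: [0.473, -0.2448, 0.0049]
orientation: [0.205, 1.561, -0.205]
wrist_force: [-0.5, -4.1, 2.6]
opening: 0.0003
time: 14.55
tcp_pos: [0.4856, -0.1965, 0.0049]
orientation: [0.204, 1.561, -0.205]
wrist_force: [-4.6, -10.6, 6.2]
opening: 0.0008
t 14.55 tcp [ 0.4856 -0.1965  0.0049] lane [-0.0007 -0.1276  0.0049] open 0.0008 F [ -4.6 -10.6   6.2]
tool axes in lane
 [[-0.    -0.     1.   ]
 [-0.001  1.     0.   ]
 [-1.    -0.001 -0.   ]]
jaw angle in lane deg 0.02 q6 -0.145
shift tool [ -1.3 247.6   0.8] mm
```

View pics/w11.png

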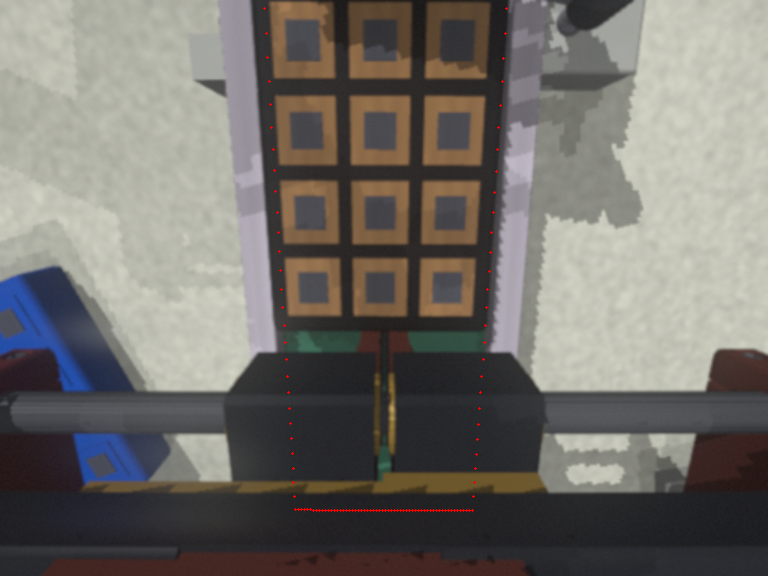

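```bash
python3 -m handwheel '[[0,0,0.008,0,0],[0,0,0.008,0,0],[0,0,0.008,0,0],[0,0,0.008,0,0],[0,0,0.008,0,0]]'; python3 go.py 0 .12 .006; python3 wr.py w12 o
python3 - <<'E'
from cell import cams
import cv2
a=cams.camera("scene")["image"][140:300,180:380,::-1]
cv2.imwrite("pics/s12.png",cv2.resize(a,None,fx=3.7,fy=3.7,interpolation=cv2.INTER_CUBIC))
E
```

```text
time: 15.1
tcp_pos: [0.4953, -0.1586, 0.0047]
orientation: [0.205, 1.562, -0.206]
wrist_force: [-4.2, -9.4, 4.1]
opening: 0.0005
t 15.1 tcp [ 0.4953 -0.1586  0.0047] lane [-0.0011 -0.0884  0.0047] open 0.0005 F [-4.2 -9.4  4.1]
tool axes in lane
 [[-0.001  0.     1.   ]
 [-0.001  1.    -0.   ]
 [-1.    -0.001 -0.001]]
jaw angle in lane deg -0.02 q6 -0.07
shift tool [ -1.4 208.4   1. ] mm
```

View pics/w12.png

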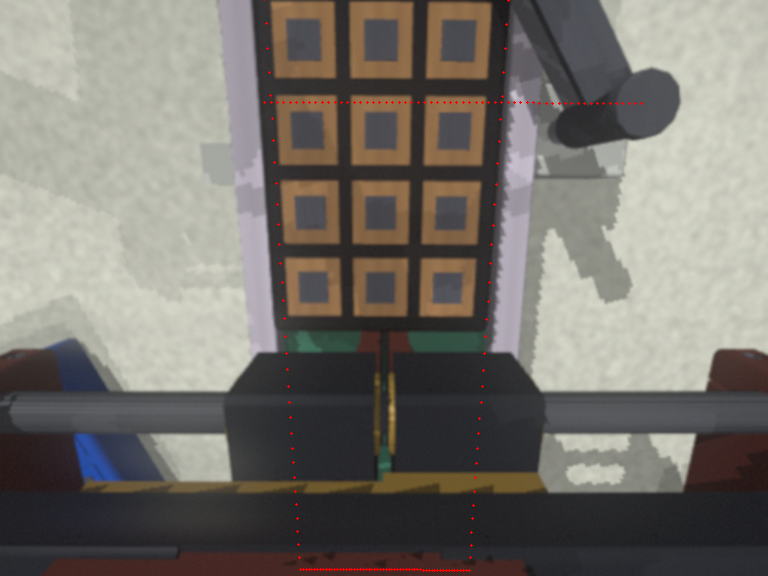

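View pics/s12.png

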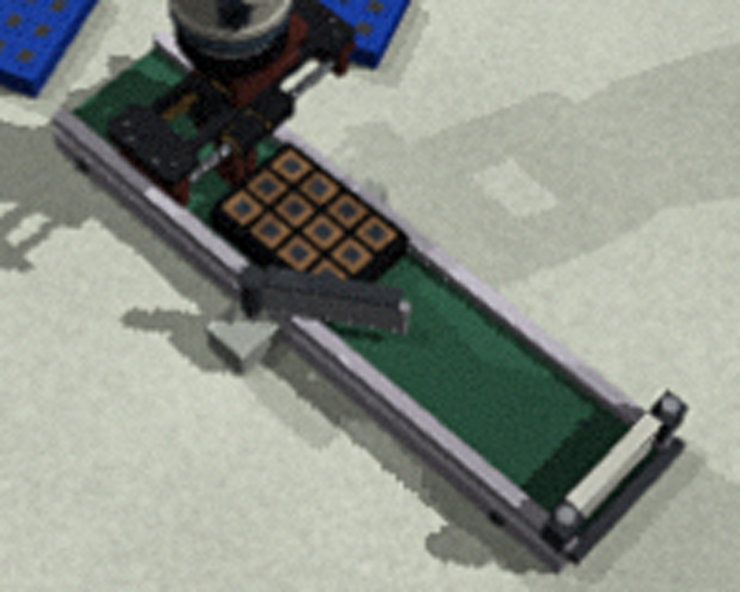

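Run:
```python
from cell import r,cams
from h import *
P=np.load("P.npy");c=cams.camera("scene")
for z in (.085,.1,.115,.13,.145,.16):
    q=proj(c,l2w(P,[(.089,-.088+.0375,z),(.089,-.088-.0375,z),(.0135,-.078,z-.08)]));print(z,((q-[180,140]+.5)*3.7-.5).round().tolist())
```

```text
0.085 [[178.0, 249.0], [104.0, 185.0], [231.0, 222.0]]
0.1 [[177.0, 238.0], [102.0, 173.0], [230.0, 211.0]]
0.115 [[176.0, 226.0], [100.0, 161.0], [230.0, 200.0]]
0.13 [[175.0, 213.0], [98.0, 148.0], [229.0, 189.0]]
0.145 [[173.0, 201.0], [97.0, 135.0], [229.0, 177.0]]
0.16 [[172.0, 188.0], [95.0, 122.0], [228.0, 165.0]]
```

The tray is opening the flap, which now points to (405,315) in the scene crop. The gripper body's lowest edge projects to z≈0.13 or more, well above the 0.086 hinge pin. Continuing.

```bash
python3 -m handwheel '[[0,0,0.01,0,0],[0,0,0.01,0,0],[0,0,0.01,0,0],[0,0,0.01,0,0],[0,0,0.01,0,0]]'; python3 -m handwheel '[[0,0,0.01,0,0],[0,0,0.01,0,0],[0,0,0.01,0,0],[0,0,0.01,0,0],[0,0,0.01,0,0]]'; python3 go.py 0 .12 .006; python3 wr.py w13 o
python3 - <<'E'
from cell import cams
import cv2
a=cams.camera("scene")["image"][140:300,180:380,::-1]
cv2.imwrite("pics/s13.png",cv2.resize(a,None,fx=3.7,fy=3.7,interpolation=cv2.INTER_CUBIC))
E
```

```text
time: 15.75
tcp_pos: [0.508, -0.1099, 0.0045]
orientation: [0.205, 1.563, -0.205]
wrist_force: [-1.9, -7.2, 2.8]
opening: 0.0006
time: 16.25
tcp_pos: [0.5206, -0.0615, 0.0045]
orientation: [0.205, 1.563, -0.205]
wrist_force: [-3.1, -6.3, 4.3]
opening: 0.0002
t 16.25 tcp [ 0.5206 -0.0615  0.0045] lane [-0.0017  0.0118  0.0045] open 0.0002 F [-3.1 -6.3  4.3]
tool axes in lane
 [[-0.002  0.     1.   ]
 [-0.001  1.    -0.   ]
 [-1.    -0.001 -0.002]]
jaw angle in lane deg -0.01 q6 0.122
shift tool [ -1.6 108.2   1.7] mm
```

View pics/w13.png

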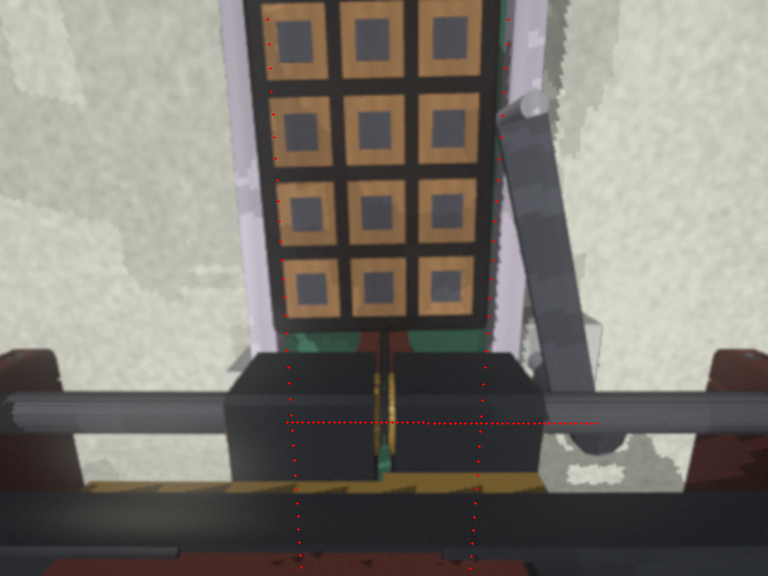

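View pics/s13.png

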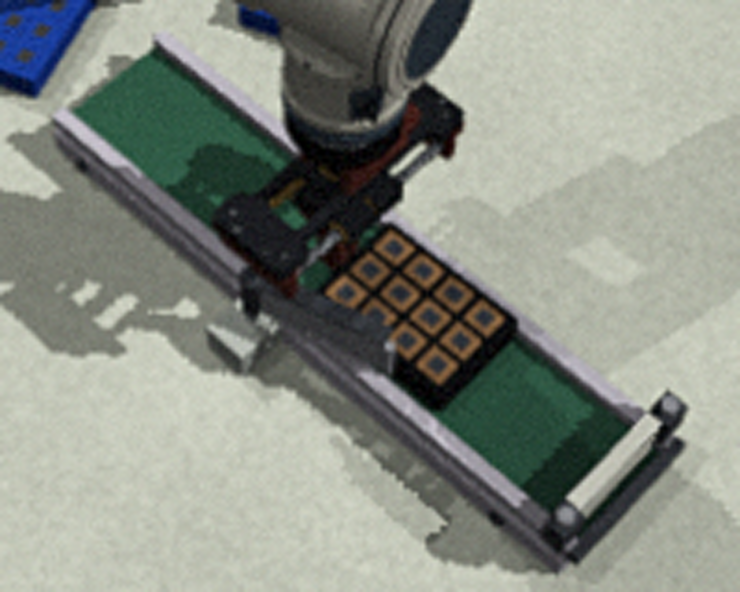

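```bash
python3 -m handwheel '[[0,0,0.01,0,0],[0,0,0.01,0,0],[0,0,0.01,0,0],[0,0,0.01,0,0],[0,0,0.01,0,0]]'; python3 -m handwheel '[[0,0,0.01,0,0],[0,0,0.01,0,0],[0,0,0.01,0,0],[0,0,0.008,0,0],[0,0,0.006,0,0]]'; python3 go.py 0 .1234 .006; python3 wr.py w14 o
```

```text
time: 16.85
tcp_pos: [0.533, -0.0135, 0.0044]
orientation: [0.205, 1.564, -0.206]
wrist_force: [-4.8, -6.1, 3.7]
opening: 0.0005
time: 17.35
tcp_pos: [0.5458, 0.0296, 0.0044]
orientation: [0.205, 1.562, -0.205]
wrist_force: [-0.5, -0.6, -1.2]
opening: 0.0008
t 17.35 tcp [0.5458 0.0296 0.0044] lane [-0.0009  0.1064  0.0044] open 0.0008 F [-0.5 -0.6 -1.2]
tool axes in lane
 [[-0.001  0.     1.   ]
 [ 0.     1.    -0.   ]
 [-1.     0.    -0.001]]
jaw angle in lane deg -0.03 q6 0.293
shift tool [-1.6 17.   0.9] mm
```

View pics/w14.png

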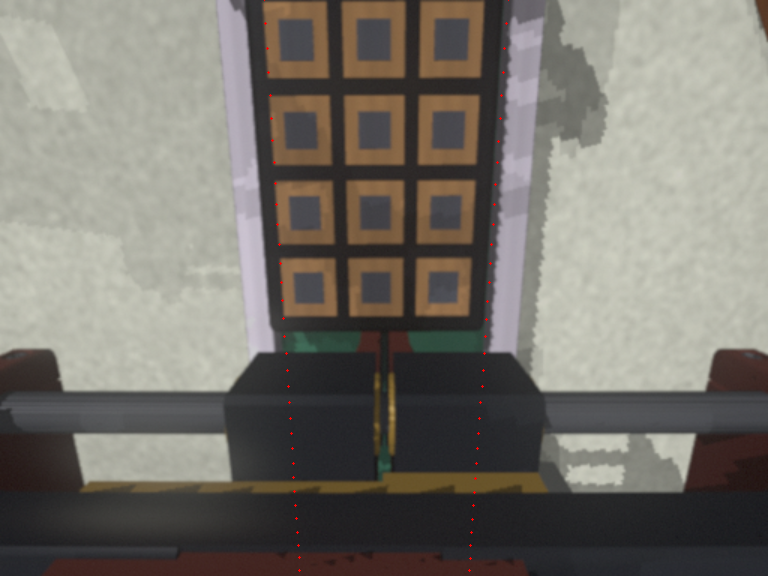

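```bash
python3 -m handwheel '[[0,0,0.003,0,0],[0,0,0.003,0,0],[0,0,0.003,0,0],[0,0,0.003,0,0],[0,0,0.001,0,0]]'; python3 -m handwheel '[[0,0,0.001,0,0],[0,0,0.001,0,0],[0,0,0.001,0,0],[0,0,0.001,0,0],[0,0,0,0,0]]'; python3 go.py 0 .1234 .006|head -1; python3 wr.py w15 o
```

```text
time: 17.9
tcp_pos: [0.5495, 0.0418, 0.0048]
orientation: [0.205, 1.561, -0.205]
wrist_force: [0.2, -1.2, -1.4]
opening: 0.0006
time: 18.4
tcp_pos: [0.5505, 0.0456, 0.0048]
orientation: [0.205, 1.561, -0.205]
wrist_force: [0.2, -0.5, -0.3]
opening: 0.0003
t 18.4 tcp [0.5505 0.0456 0.0048] lane [-0.0005  0.1231  0.0048] open 0.0003 F [ 0.2 -0.5 -0.3]
```

View pics/w15.png

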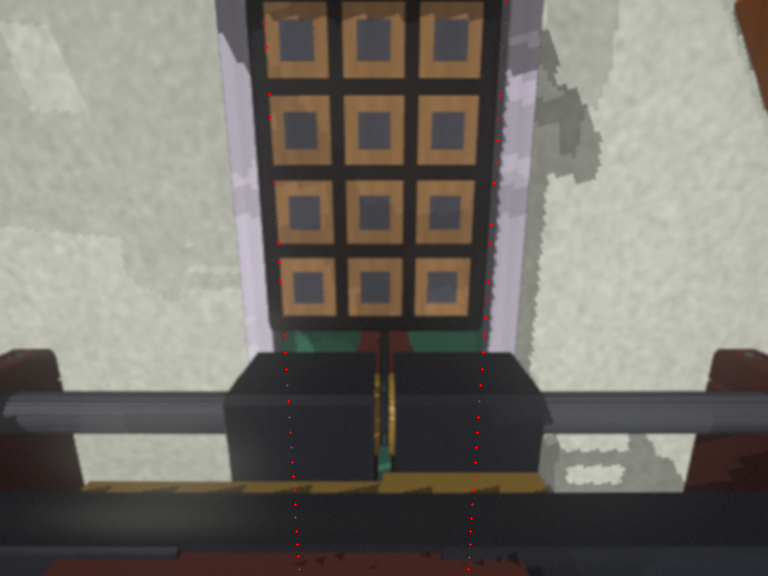

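```bash
python3 -m handwheel '[[0,0,0.001,0,0],[0,0,0.001,0,0],[0,0,0.001,0,0],[0,0,0,0,0],[0,0,0,0,0]]'; python3 go.py 0 .1234 .006|head -1
```

```text
time: 18.95
tcp_pos: [0.5507, 0.0459, 0.0049]
orientation: [0.202, 1.562, -0.207]
wrist_force: [-1.6, -16.2, 2.1]
opening: 0.0006
t 18.95 tcp [0.5507 0.0459 0.0049] lane [-0.0003  0.1234  0.0049] open 0.0006 F [ -1.6 -16.2   2.1]
```

Contact: 16 N with the TCP stalled at y=0.1234, exactly the predicted place. I'll retreat a few mm, then lift straight up and clear.

```bash
python3 -m handwheel '[[0,0,-0.003,0,0],[0,0,-0.003,0,0],[0,0,-0.003,0,0],[0,0,0,0,0],[0,-0.02,0,0,0]]'; python3 -m handwheel '[[0,-0.03,0,0,0],[0,-0.04,0,0,0],[0,-0.04,0,0,0],[0,-0.04,0,0,0],[0,-0.03,0,0,0]]'; python3 go.py 0 0 .2|head -1;  python3 wr.py w16 o
python3 - <<'E'
from cell import cams
import cv2
a=cams.camera("scene")["image"][140:300,180:380,::-1]
cv2.imwrite("pics/s16.png",cv2.resize(a,None,fx=3.7,fy=3.7,interpolation=cv2.INTER_CUBIC))
E
```

```text
time: 19.45
tcp_pos: [0.547, 0.0397, 0.0231]
orientation: [0.205, 1.565, -0.206]
wrist_force: [0.6, 0.0, 0.0]
opening: 0.0009
time: 19.95
tcp_pos: [0.5495, 0.04, 0.2075]
orientation: [0.205, 1.559, -0.204]
wrist_force: [0.2, -0.3, 0.6]
opening: 0.0002
t 19.95 tcp [0.5495 0.04   0.2075] lane [-0.      0.1174  0.2075] open 0.0002 F [ 0.2 -0.3  0.6]
```

View pics/w16.png

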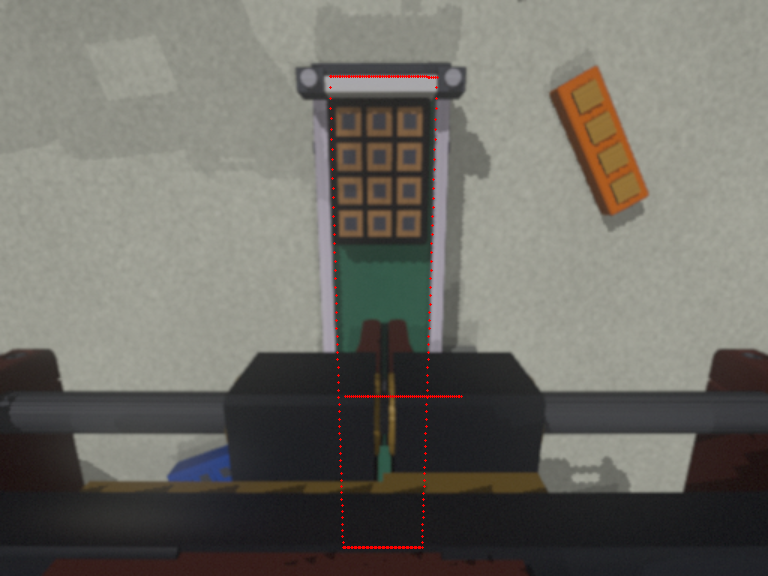

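View pics/s16.png

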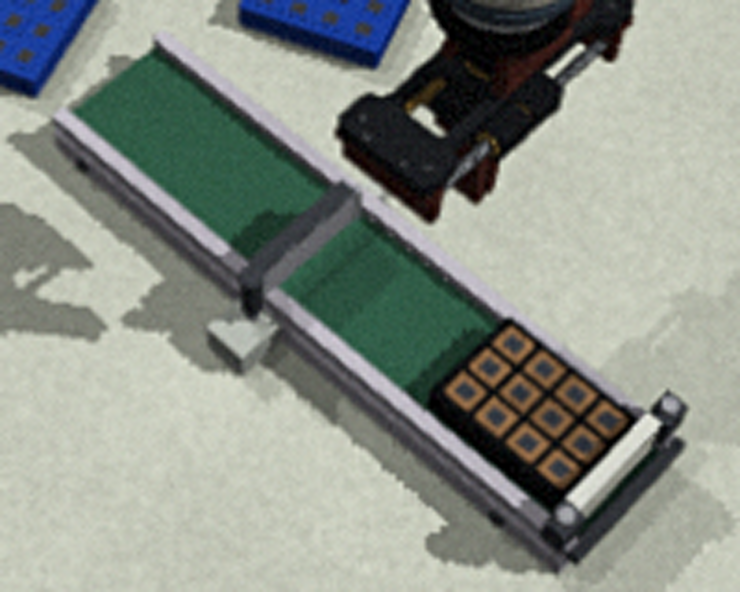

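The scene view shows the flap shut across the lane at (300,245). The tray is flat against the divider, the divider blocks are where the stop left them at (670,405) and (565,517), and the arm is clear. One quick bystander check, then hand in.

Run:
```python
from cell import r,cams
import cv2,numpy as np
a=cams.camera("scene")["image"];b=cv2.imread("pics/scene0.png")[:,:,::-1]
for n,(x0,y0,x1,y1),f in [("socket",(240,298,312,340),lambda h:(h[...,0]<20)&(h[...,1]>150)),("spare",(325,325,370,372),lambda h:h[...,2]<60),("tool",(88,162,172,235),lambda h:(h[...,1]>120)),("blue",(160,118,298,168),lambda h:(h[...,0]>105)&(h[...,0]<130)&(h[...,1]>150))]:
    o=[]
    for im in (b,a):
        m=f(cv2.cvtColor(np.ascontiguousarray(im[y0:y1,x0:x1]),cv2.COLOR_RGB2HSV).astype(int));v,u=np.nonzero(m);o+=[(round(u.mean()+x0,1),round(v.mean()+y0,1),len(u))]
    print(n,o)
print(r.finish_job(),r.read_state()["time"])
```

```text
socket [(np.float64(275.1), np.float64(320.4), 906), (np.float64(274.8), np.float64(320.4), 880)]
spare [(np.float64(345.6), np.float64(351.6), 414), (np.float64(345.7), np.float64(351.6), 395)]
tool [(np.float64(126.1), np.float64(198.6), 503), (np.float64(126.1), np.float64(198.6), 494)]
blue [(np.float64(226.6), np.float64(142.9), 1801), (np.float64(226.6), np.float64(142.9), 1806)]
the job is handed in; nothing more can be done
the job is handed in; nothing more can be done
```

The job is done and handed in at about 20 s of the 51 s allowed; handing in gave no verdict.

I pushed the divider back to its end stop first. I then pushed the tray from behind through the flap until it met the divider, backed off a few millimetres and lifted the fingers straight out.

**Last checks**
- **Divider:** it stopped hard, with the force rising to about 19 N and no further movement. In the last pictures it is still at the end of the lane.
- **Tray:** it met the divider at 16 N, with the fingers at lane y = 0.1234 m, where I had predicted. It lies flat in the lane with its front against the divider.
- **Flap:** it is shut across the lane behind the tray.
- **Robot:** the wrist force reads about zero and the arm is clear of everything.
- **Other things:** the tool tray, socket block, spare tray and blue trays are within 0.3 pixel of where they started.

**What disagreed**
- **Finger length:** the real fingertips end about 35 mm short of the reported TCP. My first push therefore passed over the divider without touching it. I found the offset in the images and lowered the later pushes to match.
- **Lane position:** the camera measurements of the lane differed by a few millimetres, and I corrected them with the wrist camera.

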